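# Put leftover capacitors away by size

## Task

Four leftover power capacitors stand loose on the bench among other parts: one large, one medium and two small. Put each one away in the clear tub where a capacitor of its own size already stands, upright on the tub's floor, setting it down rather than dropping it. Leave the capacitors that are already in the tubs standing where they are.

Things in the scene. Friction and masses are not known exactly. Their poses are not given: they have to be found in the camera images.
- cap_large: Loose: a large power capacitor, a round bare-aluminium can with a black top and two upright brass blade terminals: diameter 50 mm, can 90 mm tall, the blades stand 9 mm higher, upright on the bench. Origin: centre of its flat base, z up. 150 to 275 g; rigid; can be gripped around the upper can.
- cap_medium: Loose: a medium power capacitor, a round bare-aluminium can with a black top and two upright brass blade terminals: diameter 40 mm, can 72 mm tall, the blades stand 9 mm higher, upright on the bench. Origin: centre of its flat base, z up. 85 to 150 g; rigid; can be gripped around the upper can.
- cap_small_a: One of two identical loose small ones: a small power capacitor, a round bare-aluminium can with a black top and two upright brass blade terminals: diameter 30 mm, can 58 mm tall, the blades stand 9 mm higher, upright on the bench. Origin: centre of its flat base, z up. 40 to 75 g; rigid; can be gripped around the upper can.
- cap_small_b: One of two identical loose small ones: a small power capacitor, a round bare-aluminium can with a black top and two upright brass blade terminals: diameter 30 mm, can 58 mm tall, the blades stand 9 mm higher, upright on the bench. Origin: centre of its flat base, z up. 40 to 75 g; rigid; can be gripped around the upper can.
- tub_large: Fixed clear tub, one of three alike: the one in which a large capacitor already stands. Square, 150 mm inside, 156 outside (lip 166), walls 45 mm high, floor 3 mm thick. Origin: centre of its underside; z up; x points away from the robot (within 0.25 rad), square to a side. Its half towards the robot (-x) is empty.
- tub_medium: Fixed clear tub, one of three alike: the one in which a medium capacitor already stands. Square, 150 mm inside, 156 outside (lip 166), walls 45 mm high, floor 3 mm thick. Origin: centre of its underside; z up; x points away from the robot (within 0.25 rad), square to a side. Its half towards the robot (-x) is empty.
- tub_small: Fixed clear tub, one of three alike: the one in which a small capacitor already stands. Square, 150 mm inside, 156 outside (lip 166), walls 45 mm high, floor 3 mm thick. Origin: centre of its underside; z up; x points away from the robot (within 0.25 rad), square to a side. Its half towards the robot (-x) is empty.
- stock_large: Already in its tub, loose and upright: a large power capacitor, a round bare-aluminium can with a black top and two upright brass blade terminals: diameter 50 mm, can 90 mm tall, the blades stand 9 mm higher. It stands in the far half of its tub, 40 mm from the tub's centre along +x, up to 20 mm to either side. Origin: centre of its base.
- stock_medium: Already in its tub, loose and upright: a medium power capacitor, a round bare-aluminium can with a black top and two upright brass blade terminals: diameter 40 mm, can 72 mm tall, the blades stand 9 mm higher. It stands in the far half of its tub, 40 mm from the tub's centre along +x, up to 20 mm to either side. Origin: centre of its base.
- stock_small: Already in its tub, loose and upright: a small power capacitor, a round bare-aluminium can with a black top and two upright brass blade terminals: diameter 30 mm, can 58 mm tall, the blades stand 9 mm higher. It stands in the far half of its tub, 40 mm from the tub's centre along +x, up to 20 mm to either side. Origin: centre of its base.

How it is judged:
By the outcome, as a careful person would: the job done as asked, in the order asked, and still so for the second after the job is handed in, with the robot touching nothing.
It also fails if it takes over 102 s, if anything falls off the work surface, if the arm or the gripper's body presses on something with over 40 N, if the wrist force passes 120 N, or if a joint passes its speed limit or range.

## Robot

A 7-joint arm with a two-finger parallel gripper is mounted at the origin on the work surface. World frame = base frame: x ahead of the robot, y to its left, z up, the work surface at z = 0. Lengths are in m, angles in rad, forces in N, time in s.
With the tool pointing down it reaches from about 0.4 to 0.875 m from the base axis. Payload 19.3 kg.
Tool frame: the origin (TCP) lies midway between the tips of the shut fingers; the grasp point (between the pads) lies bot.pinch_z behind it (bot.pinch_z is the distance from the TCP to the grasp point, in m); z points along the fingers, y is the line along which they close (so a half turn about z gives the same grasp; the last joint's range is limited). The gripper opens to 85 mm and grips with 20 to 120 N. Pads are 22 mm wide; open, the fingers measure 114 mm over their backs; the gripper's body (76 mm by 85 mm) begins 54 mm behind the grasp point. The pads swing forward as they close: fully open they stand 13 mm farther back than shut.
Start: joints at [1.264, 0.521, -0.036, 1.599, 0.021, 1.021, -0.113], TCP at [0.147, -0.608, 0.231] pointing down, gripper open.
Joint ranges: [-2.91, 2.91], [-0.3, 2.13], [-1.5, 1.42], [0.17, 2.43], [-1.26, 4.41], [0.16, 1.93], [-2.52, 2.52]. Speed limits (rad/s): [1.89, 1.89, 2.39, 2.39, 3.01, 3.01, 3.01].

## Interface

Orientations are given as [roll, pitch, yaw] about the fixed x, y, z axes, in that order (R = Rz(yaw) Ry(pitch) Rx(roll)).
In Python, from workcell import readout, grab_frame, camera_info, workorder, bot gives the robot as it stands. The module is installed in compiled form; this text tells all that it offers.
- The arm moves only by the tool drive_tool, never from a script. Its argument "targets" is a list of rows, each an object of numbers: "dx", "dy", "dz": the shift along the tool's x, y, z as a fraction of full scale; "yaw": the turn about the tool's z as a fraction of full scale; "fingers": the closure, from 0 (fully open) to 1 (shut). In form: [{"dx": .., "dy": .., "dz": .., "yaw": .., "fingers": ..}, ...]. A call has 1 to 20 rows; each row shifts and turns the commanded pose from where the row before left it, along the tool's axes as they then stand; what a row does not reach is not made up. Full scale, the value 1, is 0.1 m for a shift and 90 degrees for a turn. A row lasts 1/10 s, in which the tool goes at most 50 mm and 8.59 degrees, less where a joint would pass 70% of its speed; a pose out of reach is approached as far as the arm can. A call with a number of a shift or a turn outside -1 to 1 is refused whole. A call with a gripper value outside its range is refused whole. The fingers move at their own pace and stop on an object; "squeeze" is the grip in N (left out, the last holds). Time passes only in rows, so rows that do not move let the fingers close. It gives the time, the measured TCP pose, the force, the opening and the grip force at its end, in the units of the state.
- readout.observe(): the state, without advancing time (a new reading comes with each control period).
- grab_frame(name): name is "side" or "top"; returns the picture (480x640x3 uint8, blue, green, red); there is no depth.
- camera_info(name): a dict with "fx", "fy", "cx", "cy" (pixels), "D" ([k1, k2, p1, p2, k3] as OpenCV has them; the pictures are not rectified), "T" (4x4, takes a point from camera to world coordinates). Camera axes: x right, y up, looking along -z (the intrinsics and any distortion apply to the point x, -y, -z); pixel columns grow to the right and rows downward; lengths in m; the calibration is good to about 2 mm. A picture is of the moment at which its call begins. camera_info takes no time and is no camera call.
- workorder.job_done(): hands the job in; it is judged then, once.
The state is a dict: "clock": time; "qpos": joint angles; "qd": joint speeds; "joint_efforts": joint torques, N m; "position": TCP position; "tool_rot": TCP orientation; "force": force on the tool from outside, world axes, zero at the start; "moment": the same for the moment, N m; "grip_width": finger opening in m; "finger_force": force on a finger pad.
Only numpy, scipy, OpenCV 4.12 (cv2) and the standard library are available. Lean on these libraries where they do the work, as an engineer would, in place of code of your own. Each camera call takes 0.05 s, during which the arm holds its last target. There are 200 camera calls.

## Working session

There is one attempt and no reset: what is moved stays moved. The work goes in short steps, Python scripts to look and compute and a tool call to move; the robot and the scene stay as the last step left them, time stands still between calls to the robot, and variables do not carry over. Pictures are saved under pics/ and viewed, at most 14 in all, crops included, and the job is handed in when it is done.

Besides the shell and the picture viewer there is one more tool, called after "Request:" by a JSON object that holds its "fn" and its "kwargs", one argument or row to a line. drive_tool: Moves the arm, as the interface text tells. Shift numbers are shares of 0.1 m and turn numbers shares of 90 degrees, none past 1 either way. Its arguments: {"type":"object","properties":{"targets":{"type":"array","items":{"type":"object","properties":{"dx":{"type":"number","minimum":-1,"maximum":1},"dy":{"type":"number","minimum":-1,"maximum":1},"dz":{"type":"number","minimum":-1,"maximum":1},"yaw":{"type":"number","minimum":-1,"maximum":1},"fingers":{"type":"number"}}}},"squeeze":{"type":"number"}},"required":["targets"]}

```bash
mkdir -p pics; cat > h.py <<'E'
import numpy as np, cv2
from workcell import readout, grab_frame, camera_info, workorder, bot
def ray(name,uv):
    c=camera_info(name);K=np.array([[c['fx'],0,c['cx']],[0,c['fy'],c['cy']],[0,0,1.]])
    p=cv2.undistortPoints(np.array([[uv]],float),K,np.array(c['D'],float))[0,0]
    T=np.array(c['T']);d=T[:3,:3]@np.array([p[0],-p[1],-1]);return T[:3,3],d
def atz(name,uv,z):
    o,d=ray(name,uv);return o+d*(z-o[2])/d[2]
def proj(name,P):
    c=camera_info(name);K=np.array([[c['fx'],0,c['cx']],[0,c['fy'],c['cy']],[0,0,1.]])
    T=np.array(c['T']);q=(np.atleast_2d(P)-T[:3,3])@T[:3,:3]*[1,-1,-1]
    return cv2.projectPoints(q,np.zeros(3),np.zeros(3),K,np.array(c['D'],float))[0][:,0]
def tri(uva,uvb):
    (o1,d1),(o2,d2)=ray('top',uva),ray('side',uvb)
    s=np.linalg.lstsq(np.stack([d1,-d2],1),o2-o1,rcond=None)[0]
    a,b=o1+s[0]*d1,o2+s[1]*d2
    return (a+b)/2,np.linalg.norm(a-b)
E
python3 - <<'E'
from h import *
for n in('top','side'):
    cv2.imwrite(f'pics/{n}0.png',grab_frame(n)); print(n,np.round(camera_info(n)['T'],3).tolist(),camera_info(n)['fx'])
print(readout.observe(),bot.pinch_z)
E
```

```text
top [[-0.026, 0.987, -0.159, 0.432], [-0.999, -0.032, -0.034, -0.012], [-0.038, 0.158, 0.987, 0.936], [0.0, 0.0, 0.0, 1.0]] 506.8168846424373
side [[-0.724, 0.439, -0.532, 0.095], [-0.689, -0.448, 0.569, 0.559], [0.012, 0.779, 0.627, 0.655], [0.0, 0.0, 0.0, 1.0]] 521.6809420942244
{'clock': 0.1, 'qpos': array([ 1.26381954,  0.52194127, -0.03633539,  1.59991905,  0.02115688,
        1.02109321, -0.11279663]), 'qd': array([ 0.00083097, -0.00060096, -0.00043796, -0.00059727,  0.00022061,
        0.00068844,  0.00085906]), 'joint_efforts': array([ 3.96549716e-03, -9.28482699e+01,  1.98402621e+00, -3.70534444e+01,
        1.79953105e-02,  5.21921902e-03,  8.47816682e-05]), 'position': array([ 0.14652454, -0.60728851,  0.23080281]), 'tool_rot': array([-3.14061461e+00,  2.66235776e-05,  2.36752967e-01]), 'force': array([ 0.08693377, -0.17342627, -0.18733265]), 'moment': array([-0.04294304,  0.04051139, -0.03169444]), 'finger_force': 0.0, 'grip_width': 0.08518817231855993} 0.0187
```

View pics/top0.png

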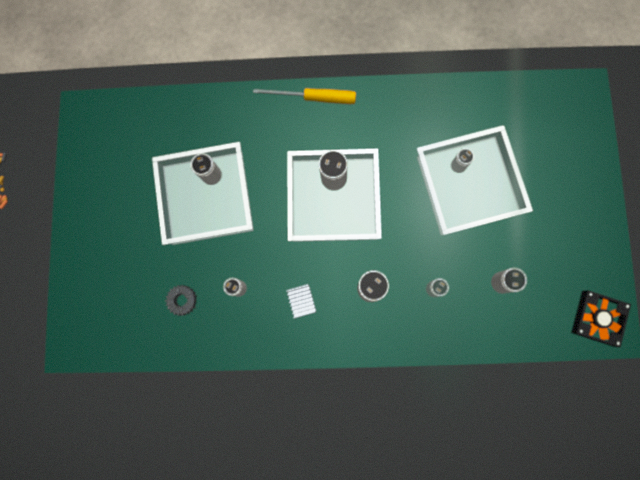

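View pics/side0.png

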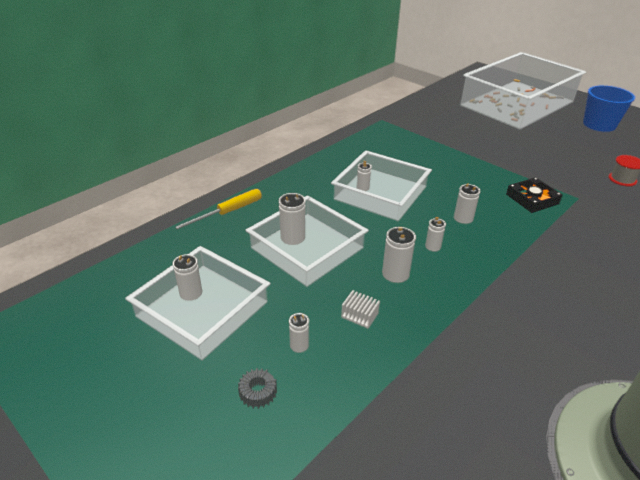

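The top view has +x up and +y left. The tubs from left to right are medium (200,193), large (334,195) and small (474,180). The loose caps are small (234,287), large (374,286), small (439,287) and medium (513,280). I'll enlarge to measure.

```bash
python3 - <<'E'
from h import *
a=cv2.imread('pics/top0.png');b=cv2.imread('pics/side0.png')
r=lambda i,f:cv2.resize(i,None,fx=f,fy=f,interpolation=cv2.INTER_CUBIC)
t=[a[y-25:y+25,x-33:x+33] for x,y in((234,287),(374,286),(439,287),(513,280))]
s=[b[y-25:y+25,x-33:x+33] for x,y in((299,321),(400,238),(436,225),(469,192))]
cv2.imwrite('pics/c1.png',r(np.vstack([np.hstack(t),np.hstack(s)]),3))
cv2.imwrite('pics/c2.png',r(a[120:250,145:545],2))
E
```

```text
(no output)
```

View pics/c1.png

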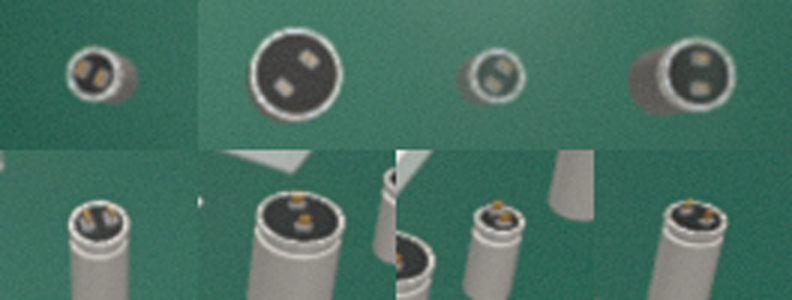

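View pics/c2.png

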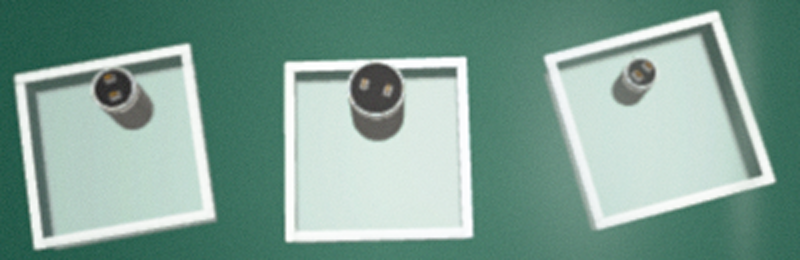

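Cap rims and tub lip corners are read from the crops; next I'll triangulate them.

```bash
python3 - <<'E'
from h import *
T=[(232,286.4),(373,285.7),(439.4,286.7),(514.7,279.4)];S=[(298.4,319.7),(400.7,235),(437,222.7),(469.4,189.4)]
for n,t,s,h in zip(('smL','large','smR','med'),T,S,(.058,.09,.058,.072)):
    p,e=tri(t,s);print(n,p.round(4),'gap',round(e,4),'top@h',atz('top',t,h)[:2].round(4),'side@h',atz('side',s,h)[:2].round(4))
for n,c,sc in(('med',[(14,74),(190,44),(216,219),(35,249)],[(127,298),(200,248),(270,286)]),
          ('large',[(285,62),(466,57),(472,236),(286,241)],[(247,235),(308,197),(367,232)]),
          ('small',[(544,56),(717,12),(776,181),(596,230)],[(332,184),(366,152),(431,169)])):
    uv=[(145+x/2-.25,120+y/2-.25) for x,y in c]
    P=np.array([atz('top',q,.045)[:2] for q in uv])
    ex=(P[0]-P[3]+P[1]-P[2]);yaw=np.arctan2(ex[1],ex[0]);ey=(P[0]-P[1]+P[3]-P[2])
    print(n,'ctr',P.mean(0).round(4),'side',np.linalg.norm(ex)/2,np.linalg.norm(ey)/2,'yaw',yaw,np.arctan2(-ey[0],ey[1]))
    print('  z',[ (tri(a,b)[0][2].round(4),tri(a,b)[1].round(4)) for a,b in zip(uv,sc)])
    Ps=np.array([atz('side',q,.045)[:2] for q in sc]);print('  side ctr',((Ps[0]+Ps[2])/2).round(4))
for n,(x,y),h in(('med',(114,90),.075),('large',(376,88),.093),('small',(638,74),.061)):
    print('stock',n,atz('top',(145+x/2-.25,120+y/2-.25),h)[:2].round(4))
E
```

```text
smL [0.4888 0.1807 0.0598] gap 0.0024 top@h [0.4879 0.1804] side@h [0.4911 0.18  ]
large [ 0.4809 -0.0622  0.0928] gap 0.0013 top@h [ 0.4805 -0.0627] side@h [ 0.4834 -0.0649]
smR [ 0.4774 -0.178   0.0596] gap 0.0006 top@h [ 0.4772 -0.1785] side@h [ 0.4787 -0.1798]
med [ 0.4852 -0.3032  0.0731] gap 0.001 top@h [ 0.4848 -0.3038] side@h [ 0.4863 -0.3045]
med ctr [0.662  0.2405] side 0.16739056689105003 0.1670749019372525 yaw 0.14553702497745521 0.13218020960655208
  z [(np.float64(0.0475), np.float64(0.0023)), (np.float64(0.0408), np.float64(0.0006)), (np.float64(0.039), np.float64(0.0018))]
  side ctr [0.6607 0.242 ]
large ctr [ 0.6509 -0.0007] side 0.1660361978752667 0.16574745719755676 yaw -0.010073029764882703 -0.0071529056367357685
  z [(np.float64(0.0336), np.float64(0.0053)), (np.float64(0.0422), np.float64(0.0018)), (np.float64(0.0401), np.float64(0.0017))]
  side ctr [0.6438 0.0059]
small ctr [ 0.6694 -0.255 ] side 0.16537913710281907 0.16650553823524578 yaw 0.2312572722191805 0.22978477951612672
  z [(np.float64(0.0428), np.float64(0.0025)), (np.float64(0.0419), np.float64(0.0014)), (np.float64(0.047), np.float64(0.0011))]
  side ctr [ 0.6691 -0.2559]
stock med [0.7048 0.232 ]
stock large [ 0.6919 -0.002 ]
stock small [ 0.7064 -0.2356]
```

Request:
{"fn": "drive_tool", "kwargs": {
  "targets": [
    {"yaw": 0.075, "fingers": 0},
    {"yaw": 0.076},
    {"dx": 0.1, "dy": -0.1},
    {"dx": 0.2, "dy": -0.2},
    {"dx": 0.25, "dy": -0.22},
    {"dx": 0.25, "dy": -0.22},
    {"dx": 0.25, "dy": -0.22},
    {"dx": 0.25, "dy": -0.22},
    {"dx": 0.25, "dy": -0.22},
    {"dx": 0.25, "dy": -0.22},
    {"dx": 0.25, "dy": -0.22},
    {"dx": 0.25, "dy": -0.22},
    {"dx": 0.25, "dy": -0.22},
    {"dx": 0.25, "dy": -0.22},
    {"dx": 0.25, "dy": -0.22},
    {"dx": 0.2, "dy": -0.2},
    {"dx": 0.1, "dy": -0.1},
    {"dx": 0.03, "dy": -0.02},
    {"dx": 0},
    {"dx": 0}
  ],
  "squeeze": 30
}}

```text
invalid input
```

Request:
{"fn": "drive_tool", "kwargs": {
  "targets": [
    {"dx": 0, "dy": 0, "dz": 0, "yaw": 0.075, "fingers": 0},
    {"dx": 0, "dy": 0, "dz": 0, "yaw": 0.076, "fingers": 0}
  ],
  "squeeze": 30
}}

```text
clock: 0.3
position: [0.1464, -0.6074, 0.2309]
tool_rot: [-3.141, 0.0, -0.005]
force: [-0.6, 0.4, -0.3]
grip_width: 0.0855
finger_force: 0.0
```

All fields are required in each row.

Request:
{"fn": "drive_tool", "kwargs": {
  "targets": [
    {"dx": 0.1, "dy": -0.1, "dz": 0, "yaw": 0, "fingers": 0},
    {"dx": 0.2, "dy": -0.2, "dz": 0, "yaw": 0, "fingers": 0},
    {"dx": 0.25, "dy": -0.22, "dz": 0, "yaw": 0, "fingers": 0},
    {"dx": 0.25, "dy": -0.22, "dz": 0, "yaw": 0, "fingers": 0},
    {"dx": 0.25, "dy": -0.22, "dz": 0, "yaw": 0, "fingers": 0},
    {"dx": 0.25, "dy": -0.22, "dz": 0, "yaw": 0, "fingers": 0},
    {"dx": 0.25, "dy": -0.22, "dz": 0, "yaw": 0, "fingers": 0},
    {"dx": 0.25, "dy": -0.22, "dz": 0, "yaw": 0, "fingers": 0},
    {"dx": 0.25, "dy": -0.22, "dz": 0, "yaw": 0, "fingers": 0},
    {"dx": 0.25, "dy": -0.22, "dz": 0, "yaw": 0, "fingers": 0},
    {"dx": 0.25, "dy": -0.22, "dz": 0, "yaw": 0, "fingers": 0},
    {"dx": 0.25, "dy": -0.22, "dz": 0, "yaw": 0, "fingers": 0},
    {"dx": 0.25, "dy": -0.22, "dz": 0, "yaw": 0, "fingers": 0},
    {"dx": 0.2, "dy": -0.2, "dz": 0, "yaw": 0, "fingers": 0},
    {"dx": 0.1, "dy": -0.1, "dz": 0, "yaw": 0, "fingers": 0},
    {"dx": 0.03, "dy": -0.02, "dz": 0, "yaw": 0, "fingers": 0},
    {"dx": 0, "dy": 0, "dz": 0, "yaw": 0, "fingers": 0},
    {"dx": 0, "dy": 0, "dz": 0, "yaw": 0, "fingers": 0}
  ]
}}

```text
clock: 2.1
position: [0.4837, -0.3048, 0.2313]
tool_rot: [3.141, 0.0, -0.001]
force: [0.9, -0.3, 0.9]
grip_width: 0.0853
finger_force: 0.0
```

Request:
{"fn": "drive_tool", "kwargs": {
  "targets": [
    {"dx": 0.015, "dy": -0.005, "dz": 0.2, "yaw": 0, "fingers": 0},
    {"dx": 0, "dy": 0, "dz": 0.3, "yaw": 0, "fingers": 0},
    {"dx": 0, "dy": 0, "dz": 0.3, "yaw": 0, "fingers": 0},
    {"dx": 0, "dy": 0, "dz": 0.3, "yaw": 0, "fingers": 0},
    {"dx": 0, "dy": 0, "dz": 0.3, "yaw": 0, "fingers": 0},
    {"dx": 0, "dy": 0, "dz": 0.3, "yaw": 0, "fingers": 0},
    {"dx": 0, "dy": 0, "dz": 0.16, "yaw": 0, "fingers": 0},
    {"dx": 0, "dy": 0, "dz": 0.1, "yaw": 0, "fingers": 0},
    {"dx": 0, "dy": 0, "dz": 0, "yaw": 0, "fingers": 0},
    {"dx": 0, "dy": 0, "dz": 0, "yaw": 0, "fingers": 0.3},
    {"dx": 0, "dy": 0, "dz": 0, "yaw": 0, "fingers": 0.4},
    {"dx": 0, "dy": 0, "dz": 0, "yaw": 0, "fingers": 0.5},
    {"dx": 0, "dy": 0, "dz": 0, "yaw": 0, "fingers": 0.6},
    {"dx": 0, "dy": 0, "dz": 0, "yaw": 0, "fingers": 1},
    {"dx": 0, "dy": 0, "dz": 0, "yaw": 0, "fingers": 1},
    {"dx": 0, "dy": 0, "dz": 0, "yaw": 0, "fingers": 1},
    {"dx": 0, "dy": 0, "dz": 0, "yaw": 0, "fingers": 1}
  ]
}}

```text
clock: 3.8
position: [0.4867, -0.3035, 0.0361]
tool_rot: [3.141, -0.001, -0.001]
force: [-1.1, -0.3, 8.1]
grip_width: 0.0395
finger_force: 29.3
```

Request:
{"fn": "drive_tool", "kwargs": {
  "targets": [
    {"dx": 0, "dy": 0, "dz": -0.1, "yaw": 0, "fingers": 1},
    {"dx": 0, "dy": 0, "dz": -0.2, "yaw": 0, "fingers": 1},
    {"dx": 0, "dy": 0, "dz": -0.3, "yaw": 0, "fingers": 1},
    {"dx": 0, "dy": 0, "dz": -0.3, "yaw": 0, "fingers": 1},
    {"dx": 0, "dy": 0, "dz": -0.3, "yaw": 0, "fingers": 1},
    {"dx": 0, "dy": 0, "dz": -0.2, "yaw": 0, "fingers": 1},
    {"dx": 0, "dy": 0, "dz": -0.1, "yaw": 0, "fingers": 1},
    {"dx": 0.03, "dy": -0.1, "dz": -0.1, "yaw": 0, "fingers": 1},
    {"dx": 0.05, "dy": -0.2, "dz": 0, "yaw": 0, "fingers": 1},
    {"dx": 0.1, "dy": -0.3, "dz": 0, "yaw": 0, "fingers": 1},
    {"dx": 0.1, "dy": -0.3, "dz": 0, "yaw": 0, "fingers": 1},
    {"dx": 0.1, "dy": -0.3, "dz": 0, "yaw": 0, "fingers": 1},
    {"dx": 0.1, "dy": -0.3, "dz": 0, "yaw": 0, "fingers": 1},
    {"dx": 0.1, "dy": -0.3, "dz": 0, "yaw": 0, "fingers": 1},
    {"dx": 0.1, "dy": -0.3, "dz": 0, "yaw": 0, "fingers": 1},
    {"dx": 0.1, "dy": -0.3, "dz": 0, "yaw": 0, "fingers": 1},
    {"dx": 0.1, "dy": -0.3, "dz": 0, "yaw": 0, "fingers": 1},
    {"dx": 0.1, "dy": -0.2, "dz": 0, "yaw": 0, "fingers": 1},
    {"dx": 0, "dy": -0.1, "dz": 0, "yaw": 0, "fingers": 1},
    {"dx": 0, "dy": 0, "dz": 0, "yaw": 0, "fingers": 1}
  ],
  "squeeze": 40
}}

```text
clock: 5.8
position: [0.5837, -0.0015, 0.1947]
tool_rot: [-3.141, 0.001, 0.002]
force: [0.1, -0.8, -1.1]
grip_width: 0.0391
finger_force: 40.4
```

Request:
{"fn": "drive_tool", "kwargs": {
  "targets": [
    {"dx": 0.05, "dy": -0.1, "dz": 0, "yaw": 0, "fingers": 1},
    {"dx": 0.05, "dy": -0.25, "dz": 0, "yaw": 0, "fingers": 1},
    {"dx": 0.05, "dy": -0.3, "dz": 0, "yaw": 0, "fingers": 1},
    {"dx": 0.05, "dy": -0.3, "dz": 0, "yaw": 0, "fingers": 1},
    {"dx": 0.05, "dy": -0.3, "dz": 0, "yaw": 0, "fingers": 1},
    {"dx": 0.05, "dy": -0.3, "dz": 0, "yaw": 0, "fingers": 1},
    {"dx": 0.05, "dy": -0.3, "dz": 0, "yaw": 0, "fingers": 1},
    {"dx": 0.03, "dy": -0.25, "dz": 0, "yaw": 0, "fingers": 1},
    {"dx": 0.02, "dy": -0.15, "dz": 0, "yaw": 0, "fingers": 1},
    {"dx": 0, "dy": -0.1, "dz": 0, "yaw": 0, "fingers": 1},
    {"dx": 0, "dy": 0, "dz": 0, "yaw": 0, "fingers": 1},
    {"dx": 0, "dy": 0, "dz": 0.15, "yaw": 0, "fingers": 1},
    {"dx": 0, "dy": 0, "dz": 0.25, "yaw": 0, "fingers": 1},
    {"dx": 0, "dy": 0, "dz": 0.25, "yaw": 0, "fingers": 1},
    {"dx": 0, "dy": 0, "dz": 0.25, "yaw": 0, "fingers": 1},
    {"dx": 0, "dy": 0, "dz": 0.25, "yaw": 0, "fingers": 1},
    {"dx": 0, "dy": 0, "dz": 0.2, "yaw": 0, "fingers": 1},
    {"dx": 0, "dy": 0, "dz": 0.1, "yaw": 0, "fingers": 1},
    {"dx": 0, "dy": 0, "dz": 0, "yaw": 0, "fingers": 1},
    {"dx": 0, "dy": 0, "dz": 0, "yaw": 0, "fingers": 1}
  ]
}}

```text
clock: 7.8
position: [0.6248, 0.2313, 0.0508]
tool_rot: [-3.142, -0.001, -0.001]
force: [-0.2, 1.0, -0.5]
grip_width: 0.0394
finger_force: 40.4
```

```bash
python3 - <<'E'
from h import *
cv2.imwrite('pics/s1.png',grab_frame('side'));print(readout.observe()['position'])
E
```

```text
[0.62504134 0.23149688 0.05123021]
```

View pics/s1.png

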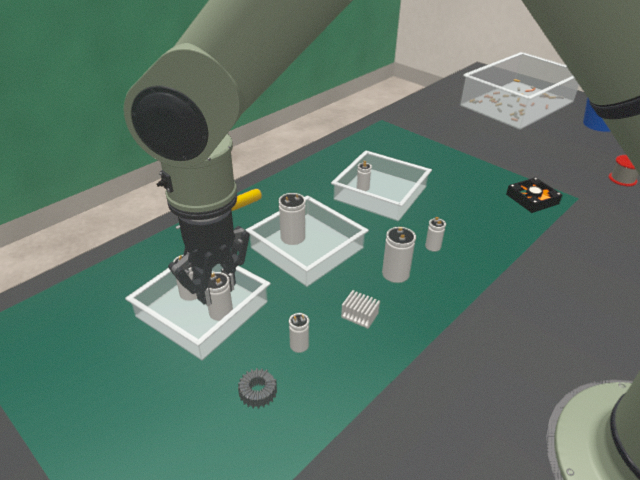

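The medium cap hangs over the near half of its tub (base about (220,318)), with the stock cap behind it untouched. Lowering the last bit.

Request:
{"fn": "drive_tool", "kwargs": {
  "targets": [
    {"dx": 0, "dy": 0, "dz": 0.04, "yaw": 0, "fingers": 1},
    {"dx": 0, "dy": 0, "dz": 0.04, "yaw": 0, "fingers": 1},
    {"dx": 0, "dy": 0, "dz": 0.02, "yaw": 0, "fingers": 1},
    {"dx": 0, "dy": 0, "dz": 0.01, "yaw": 0, "fingers": 1},
    {"dx": 0, "dy": 0, "dz": 0, "yaw": 0, "fingers": 1}
  ]
}}

```text
clock: 8.35
position: [0.6245, 0.2318, 0.0393]
tool_rot: [-3.142, -0.0, -0.0]
force: [0.6, -0.2, -1.5]
grip_width: 0.0388
finger_force: 40.5
```

Request:
{"fn": "drive_tool", "kwargs": {
  "targets": [
    {"dx": 0, "dy": 0, "dz": 0.01, "yaw": 0, "fingers": 1},
    {"dx": 0, "dy": 0, "dz": 0, "yaw": 0, "fingers": 1}
  ]
}}

```text
clock: 8.55
position: [0.6247, 0.2318, 0.0392]
tool_rot: [-3.141, -0.001, -0.001]
force: [-3.4, -2.5, 12.3]
grip_width: 0.0393
finger_force: 41.8
```

Contact felt (12 N). I'll release gradually, then rise.

Request:
{"fn": "drive_tool", "kwargs": {
  "targets": [
    {"dx": 0, "dy": 0, "dz": 0, "yaw": 0, "fingers": 0.5},
    {"dx": 0, "dy": 0, "dz": 0, "yaw": 0, "fingers": 0.4},
    {"dx": 0, "dy": 0, "dz": 0, "yaw": 0, "fingers": 0.3},
    {"dx": 0, "dy": 0, "dz": 0, "yaw": 0, "fingers": 0.25},
    {"dx": 0, "dy": 0, "dz": 0, "yaw": 0, "fingers": 0.25},
    {"dx": 0, "dy": 0, "dz": -0.1, "yaw": 0, "fingers": 0.25},
    {"dx": 0, "dy": 0, "dz": -0.2, "yaw": 0, "fingers": 0.25},
    {"dx": 0, "dy": 0, "dz": -0.3, "yaw": 0, "fingers": 0.25},
    {"dx": 0, "dy": 0, "dz": -0.3, "yaw": 0, "fingers": 0},
    {"dx": 0, "dy": 0, "dz": -0.3, "yaw": 0, "fingers": 0},
    {"dx": 0, "dy": 0, "dz": -0.2, "yaw": 0, "fingers": 0},
    {"dx": 0, "dy": 0, "dz": -0.1, "yaw": 0, "fingers": 0},
    {"dx": 0, "dy": 0, "dz": 0, "yaw": 0, "fingers": 0},
    {"dx": 0, "dy": 0, "dz": 0, "yaw": 0, "fingers": 0}
  ]
}}

```text
clock: 9.95
position: [0.6241, 0.2316, 0.1875]
tool_rot: [3.141, 0.001, -0.0]
force: [-0.5, 0.5, -0.7]
grip_width: 0.0856
finger_force: 0.0
```

Request:
{"fn": "drive_tool", "kwargs": {
  "targets": [
    {"dx": -0.05, "dy": 0.1, "dz": 0, "yaw": 0, "fingers": 0},
    {"dx": -0.1, "dy": 0.2, "dz": 0, "yaw": 0, "fingers": 0},
    {"dx": -0.15, "dy": 0.3, "dz": 0, "yaw": 0, "fingers": 0},
    {"dx": -0.15, "dy": 0.3, "dz": 0, "yaw": 0, "fingers": 0},
    {"dx": -0.15, "dy": 0.3, "dz": 0, "yaw": 0, "fingers": 0},
    {"dx": -0.15, "dy": 0.3, "dz": 0, "yaw": 0, "fingers": 0},
    {"dx": -0.15, "dy": 0.3, "dz": 0, "yaw": 0, "fingers": 0},
    {"dx": -0.15, "dy": 0.3, "dz": 0, "yaw": 0, "fingers": 0},
    {"dx": -0.15, "dy": 0.3, "dz": 0, "yaw": 0, "fingers": 0},
    {"dx": -0.15, "dy": 0.3, "dz": 0, "yaw": 0, "fingers": 0},
    {"dx": -0.05, "dy": 0.15, "dz": 0, "yaw": 0, "fingers": 0},
    {"dx": -0.02, "dy": 0.1, "dz": 0, "yaw": 0, "fingers": 0},
    {"dx": 0, "dy": 0, "dz": 0, "yaw": 0, "fingers": 0},
    {"dx": 0, "dy": 0, "dz": 0, "yaw": 0, "fingers": 0}
  ]
}}

```text
clock: 11.35
position: [0.4825, -0.0626, 0.1881]
tool_rot: [-3.141, 0.0, -0.0]
force: [0.4, 0.5, 1.2]
grip_width: 0.0852
finger_force: 0.0
```

```bash
python3 - <<'E'
from h import *
cv2.imwrite('pics/s2.png',grab_frame('side'));print(readout.observe()['position'])
E
```

```text
[ 0.48252661 -0.06227671  0.18805675]
```

View pics/s2.png

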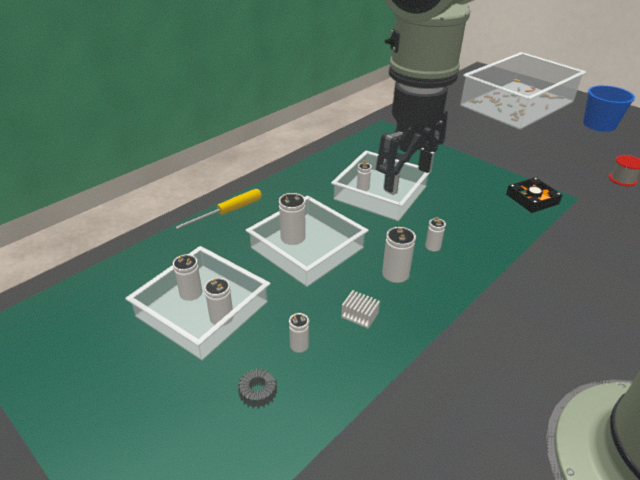

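The medium cap stands upright in its tub (top at (218,287)) beside the stock cap, and the gripper is above the large one (400,237). Descending and gripping.

Request:
{"fn": "drive_tool", "kwargs": {
  "targets": [
    {"dx": 0, "dy": 0.005, "dz": 0.15, "yaw": 0, "fingers": 0},
    {"dx": 0, "dy": 0, "dz": 0.25, "yaw": 0, "fingers": 0},
    {"dx": 0, "dy": 0, "dz": 0.25, "yaw": 0, "fingers": 0},
    {"dx": 0, "dy": 0, "dz": 0.25, "yaw": 0, "fingers": 0},
    {"dx": 0, "dy": 0, "dz": 0.25, "yaw": 0, "fingers": 0},
    {"dx": 0, "dy": 0, "dz": 0.15, "yaw": 0, "fingers": 0},
    {"dx": 0, "dy": 0, "dz": 0.1, "yaw": 0, "fingers": 0},
    {"dx": 0, "dy": 0, "dz": 0, "yaw": 0, "fingers": 0},
    {"dx": 0, "dy": 0, "dz": 0, "yaw": 0, "fingers": 0.2},
    {"dx": 0, "dy": 0, "dz": 0, "yaw": 0, "fingers": 0.3},
    {"dx": 0, "dy": 0, "dz": 0, "yaw": 0, "fingers": 0.4},
    {"dx": 0, "dy": 0, "dz": 0, "yaw": 0, "fingers": 0.5},
    {"dx": 0, "dy": 0, "dz": 0, "yaw": 0, "fingers": 1},
    {"dx": 0, "dy": 0, "dz": 0, "yaw": 0, "fingers": 1},
    {"dx": 0, "dy": 0, "dz": 0, "yaw": 0, "fingers": 1}
  ]
}}

```text
clock: 12.9
position: [0.4828, -0.0637, 0.0491]
tool_rot: [3.142, -0.001, -0.001]
force: [-1.9, 0.3, 9.6]
grip_width: 0.049
finger_force: 39.7
```

Request:
{"fn": "drive_tool", "kwargs": {
  "targets": [
    {"dx": 0, "dy": 0, "dz": -0.1, "yaw": 0, "fingers": 1},
    {"dx": 0, "dy": 0, "dz": -0.2, "yaw": 0, "fingers": 1},
    {"dx": 0, "dy": 0, "dz": -0.3, "yaw": 0, "fingers": 1},
    {"dx": 0, "dy": 0, "dz": -0.3, "yaw": 0, "fingers": 1},
    {"dx": 0, "dy": 0, "dz": -0.2, "yaw": 0, "fingers": 1},
    {"dx": 0.1, "dy": -0.05, "dz": -0.1, "yaw": 0, "fingers": 1},
    {"dx": 0.2, "dy": -0.1, "dz": 0, "yaw": 0, "fingers": 1},
    {"dx": 0.25, "dy": -0.12, "dz": 0, "yaw": 0, "fingers": 1},
    {"dx": 0.25, "dy": -0.12, "dz": 0, "yaw": 0, "fingers": 1},
    {"dx": 0.25, "dy": -0.12, "dz": 0, "yaw": 0, "fingers": 1},
    {"dx": 0.15, "dy": -0.08, "dz": 0, "yaw": 0, "fingers": 1},
    {"dx": 0.07, "dy": -0.04, "dz": 0, "yaw": 0, "fingers": 1},
    {"dx": 0, "dy": 0, "dz": 0, "yaw": 0, "fingers": 1},
    {"dx": 0, "dy": 0, "dz": 0.15, "yaw": 0, "fingers": 1},
    {"dx": 0, "dy": 0, "dz": 0.25, "yaw": 0, "fingers": 1},
    {"dx": 0, "dy": 0, "dz": 0.25, "yaw": 0, "fingers": 1},
    {"dx": 0, "dy": 0, "dz": 0.25, "yaw": 0, "fingers": 1},
    {"dx": 0, "dy": 0, "dz": 0.15, "yaw": 0, "fingers": 1},
    {"dx": 0, "dy": 0, "dz": 0, "yaw": 0, "fingers": 1},
    {"dx": 0, "dy": 0, "dz": 0, "yaw": 0, "fingers": 1}
  ]
}}

```text
clock: 14.9
position: [0.6093, -0.001, 0.0637]
tool_rot: [3.142, -0.0, -0.001]
force: [-0.8, -0.0, -1.2]
grip_width: 0.049
finger_force: 41.9
```

Request:
{"fn": "drive_tool", "kwargs": {
  "targets": [
    {"dx": 0, "dy": 0, "dz": 0.04, "yaw": 0, "fingers": 1},
    {"dx": 0, "dy": 0, "dz": 0.04, "yaw": 0, "fingers": 1},
    {"dx": 0, "dy": 0, "dz": 0.02, "yaw": 0, "fingers": 1},
    {"dx": 0, "dy": 0, "dz": 0.01, "yaw": 0, "fingers": 1},
    {"dx": 0, "dy": 0, "dz": 0.01, "yaw": 0, "fingers": 1},
    {"dx": 0, "dy": 0, "dz": 0, "yaw": 0, "fingers": 1}
  ]
}}

```text
clock: 15.5
position: [0.6095, -0.0007, 0.0522]
tool_rot: [3.142, -0.0, -0.0]
force: [-4.3, -0.3, 14.1]
grip_width: 0.0486
finger_force: 43.4
```

Contact. Releasing and rising.

Request:
{"fn": "drive_tool", "kwargs": {
  "targets": [
    {"dx": 0, "dy": 0, "dz": 0, "yaw": 0, "fingers": 0.4},
    {"dx": 0, "dy": 0, "dz": 0, "yaw": 0, "fingers": 0.3},
    {"dx": 0, "dy": 0, "dz": 0, "yaw": 0, "fingers": 0.2},
    {"dx": 0, "dy": 0, "dz": 0, "yaw": 0, "fingers": 0.1},
    {"dx": 0, "dy": 0, "dz": 0, "yaw": 0, "fingers": 0.1},
    {"dx": 0, "dy": 0, "dz": -0.1, "yaw": 0, "fingers": 0.1},
    {"dx": 0, "dy": 0, "dz": -0.2, "yaw": 0, "fingers": 0.1},
    {"dx": 0, "dy": 0, "dz": -0.3, "yaw": 0, "fingers": 0},
    {"dx": 0, "dy": 0, "dz": -0.3, "yaw": 0, "fingers": 0},
    {"dx": 0, "dy": 0, "dz": -0.2, "yaw": 0, "fingers": 0},
    {"dx": 0, "dy": 0, "dz": -0.1, "yaw": 0, "fingers": 0},
    {"dx": 0, "dy": 0, "dz": 0, "yaw": 0, "fingers": 0},
    {"dx": 0, "dy": 0, "dz": 0, "yaw": 0, "fingers": 0}
  ]
}}

```text
clock: 16.8
position: [0.609, -0.0008, 0.1706]
tool_rot: [3.142, 0.001, -0.0]
force: [1.0, 1.2, -0.8]
grip_width: 0.0854
finger_force: 0.0
```

Request:
{"fn": "drive_tool", "kwargs": {
  "targets": [
    {"dx": -0.1, "dy": 0.1, "dz": 0, "yaw": 0, "fingers": 0},
    {"dx": -0.2, "dy": 0.25, "dz": 0, "yaw": 0, "fingers": 0},
    {"dx": -0.2, "dy": 0.3, "dz": 0, "yaw": 0, "fingers": 0},
    {"dx": -0.2, "dy": 0.3, "dz": 0, "yaw": 0, "fingers": 0},
    {"dx": -0.2, "dy": 0.3, "dz": 0, "yaw": 0, "fingers": 0},
    {"dx": -0.2, "dy": 0.25, "dz": 0, "yaw": 0, "fingers": 0},
    {"dx": -0.15, "dy": 0.2, "dz": 0, "yaw": 0, "fingers": 0},
    {"dx": -0.06, "dy": 0.08, "dz": 0, "yaw": 0, "fingers": 0},
    {"dx": 0, "dy": 0, "dz": 0, "yaw": 0, "fingers": 0},
    {"dx": 0, "dy": 0, "dz": 0.15, "yaw": 0, "fingers": 0},
    {"dx": 0, "dy": 0, "dz": 0.25, "yaw": 0, "fingers": 0},
    {"dx": 0, "dy": 0, "dz": 0.25, "yaw": 0, "fingers": 0},
    {"dx": 0, "dy": 0, "dz": 0.25, "yaw": 0, "fingers": 0},
    {"dx": 0, "dy": 0, "dz": 0.25, "yaw": 0, "fingers": 0},
    {"dx": 0, "dy": 0, "dz": 0.2, "yaw": 0, "fingers": 0},
    {"dx": 0, "dy": 0, "dz": 0.1, "yaw": 0, "fingers": 0},
    {"dx": 0, "dy": 0, "dz": 0, "yaw": 0, "fingers": 0},
    {"dx": 0, "dy": 0, "dz": 0, "yaw": 0, "fingers": 0.3}
  ]
}}

```text
clock: 18.6
position: [0.4787, -0.1783, 0.0267]
tool_rot: [-3.142, -0.0, 0.0]
force: [-0.8, 0.2, -0.4]
grip_width: 0.0732
finger_force: 0.0
```

```bash
python3 - <<'E'
from h import *
cv2.imwrite('pics/s3.png',grab_frame('side'))
E
```

```text
(no output)
```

View pics/s3.png

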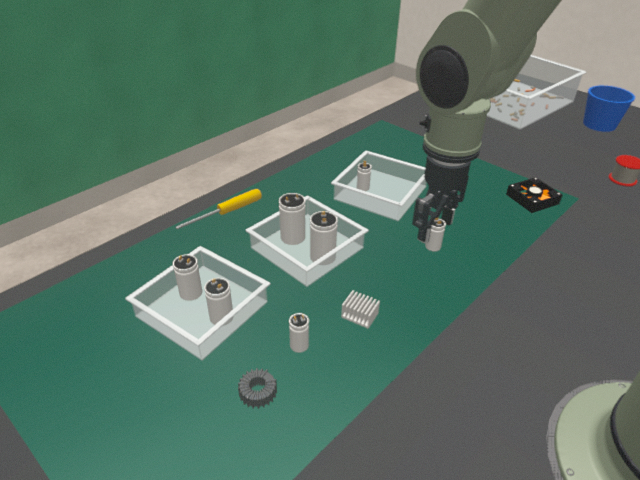

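The large cap stands upright in its tub at (322,235), and the open fingers are around the small one (436,235). Gripping and lifting.

Request:
{"fn": "drive_tool", "kwargs": {
  "targets": [
    {"dx": 0, "dy": 0, "dz": 0, "yaw": 0, "fingers": 0.4},
    {"dx": 0, "dy": 0, "dz": 0, "yaw": 0, "fingers": 0.5},
    {"dx": 0, "dy": 0, "dz": 0, "yaw": 0, "fingers": 0.6},
    {"dx": 0, "dy": 0, "dz": 0, "yaw": 0, "fingers": 0.7},
    {"dx": 0, "dy": 0, "dz": 0, "yaw": 0, "fingers": 1},
    {"dx": 0, "dy": 0, "dz": 0, "yaw": 0, "fingers": 1},
    {"dx": 0, "dy": 0, "dz": 0, "yaw": 0, "fingers": 1},
    {"dx": 0, "dy": 0, "dz": 0, "yaw": 0, "fingers": 1}
  ],
  "squeeze": 30
}}

```text
clock: 19.45
position: [0.4785, -0.1788, 0.0267]
tool_rot: [3.141, -0.001, -0.001]
force: [-1.5, 0.7, 7.7]
grip_width: 0.0289
finger_force: 29.0
```

Request:
{"fn": "drive_tool", "kwargs": {
  "targets": [
    {"dx": 0, "dy": 0, "dz": -0.1, "yaw": 0, "fingers": 1},
    {"dx": 0, "dy": 0, "dz": -0.2, "yaw": 0, "fingers": 1},
    {"dx": 0, "dy": 0, "dz": -0.3, "yaw": 0, "fingers": 1},
    {"dx": 0, "dy": 0, "dz": -0.3, "yaw": 0, "fingers": 1},
    {"dx": 0, "dy": 0, "dz": -0.2, "yaw": 0, "fingers": 1},
    {"dx": 0.1, "dy": 0.07, "dz": -0.1, "yaw": 0, "fingers": 1},
    {"dx": 0.2, "dy": 0.15, "dz": 0, "yaw": 0, "fingers": 1},
    {"dx": 0.3, "dy": 0.2, "dz": 0, "yaw": 0, "fingers": 1},
    {"dx": 0.3, "dy": 0.2, "dz": 0, "yaw": 0, "fingers": 1},
    {"dx": 0.3, "dy": 0.2, "dz": 0, "yaw": 0, "fingers": 1},
    {"dx": 0.25, "dy": 0.2, "dz": 0, "yaw": 0, "fingers": 1},
    {"dx": 0.15, "dy": 0.1, "dz": 0, "yaw": 0, "fingers": 1},
    {"dx": 0.05, "dy": 0.05, "dz": 0, "yaw": 0, "fingers": 1},
    {"dx": 0, "dy": 0, "dz": 0, "yaw": 0, "fingers": 1},
    {"dx": 0, "dy": 0, "dz": 0, "yaw": 0, "fingers": 1}
  ]
}}

```text
clock: 20.95
position: [0.6425, -0.2952, 0.1465]
tool_rot: [-3.141, 0.0, -0.0]
force: [0.4, -0.0, 0.1]
grip_width: 0.0289
finger_force: 29.9
```

Request:
{"fn": "drive_tool", "kwargs": {
  "targets": [
    {"dx": 0, "dy": 0, "dz": 0.15, "yaw": 0, "fingers": 1},
    {"dx": 0, "dy": 0, "dz": 0.25, "yaw": 0, "fingers": 1},
    {"dx": 0, "dy": 0, "dz": 0.25, "yaw": 0, "fingers": 1},
    {"dx": 0, "dy": 0, "dz": 0.25, "yaw": 0, "fingers": 1},
    {"dx": 0, "dy": 0, "dz": 0.15, "yaw": 0, "fingers": 1},
    {"dx": 0, "dy": 0, "dz": 0.04, "yaw": 0, "fingers": 1},
    {"dx": 0, "dy": 0, "dz": 0.04, "yaw": 0, "fingers": 1},
    {"dx": 0, "dy": 0, "dz": 0.02, "yaw": 0, "fingers": 1},
    {"dx": 0, "dy": 0, "dz": 0.01, "yaw": 0, "fingers": 1},
    {"dx": 0, "dy": 0, "dz": 0.01, "yaw": 0, "fingers": 1},
    {"dx": 0, "dy": 0, "dz": 0, "yaw": 0, "fingers": 1}
  ]
}}

```text
clock: 22.05
position: [0.6436, -0.2959, 0.0299]
tool_rot: [3.141, -0.001, -0.0]
force: [-0.3, -0.7, 1.3]
grip_width: 0.0287
finger_force: 30.1
```

Request:
{"fn": "drive_tool", "kwargs": {
  "targets": [
    {"dx": 0, "dy": 0, "dz": 0.01, "yaw": 0, "fingers": 1},
    {"dx": 0, "dy": 0, "dz": 0, "yaw": 0, "fingers": 1}
  ]
}}

```text
clock: 22.25
position: [0.6437, -0.296, 0.0297]
tool_rot: [3.141, -0.001, -0.001]
force: [-3.8, 2.7, 15.4]
grip_width: 0.0292
finger_force: 31.5
```

Request:
{"fn": "drive_tool", "kwargs": {
  "targets": [
    {"dx": 0, "dy": 0, "dz": 0, "yaw": 0, "fingers": 0.6},
    {"dx": 0, "dy": 0, "dz": 0, "yaw": 0, "fingers": 0.55},
    {"dx": 0, "dy": 0, "dz": 0, "yaw": 0, "fingers": 0.5},
    {"dx": 0, "dy": 0, "dz": 0, "yaw": 0, "fingers": 0.48},
    {"dx": 0, "dy": 0, "dz": 0, "yaw": 0, "fingers": 0.48}
  ]
}}

```text
clock: 22.75
position: [0.6432, -0.2958, 0.0282]
tool_rot: [-3.142, 0.0, -0.0]
force: [-0.3, -0.1, 0.6]
grip_width: 0.0444
finger_force: 0.0
```

```bash
python3 - <<'E'
from h import *
a=grab_frame('side');cv2.imwrite('pics/s4.png',cv2.resize(a[110:240,300:480],None,fx=3,fy=3,interpolation=cv2.INTER_CUBIC))
E
```

```text
(no output)
```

View pics/s4.png

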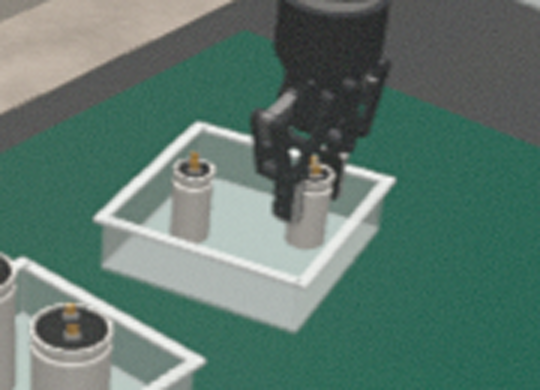

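The cap stands on the tub floor, clear of the fingers (crop (308,215)), and the stock small at (190,205) is untouched. Rising and going for the last one.

Request:
{"fn": "drive_tool", "kwargs": {
  "targets": [
    {"dx": 0, "dy": 0, "dz": -0.1, "yaw": 0, "fingers": 0.48},
    {"dx": 0, "dy": 0, "dz": -0.2, "yaw": 0, "fingers": 0.48},
    {"dx": 0, "dy": 0, "dz": -0.3, "yaw": 0, "fingers": 0.48},
    {"dx": 0, "dy": 0, "dz": -0.3, "yaw": 0, "fingers": 0.4},
    {"dx": 0, "dy": 0, "dz": -0.3, "yaw": 0, "fingers": 0},
    {"dx": 0, "dy": 0, "dz": -0.2, "yaw": 0, "fingers": 0},
    {"dx": 0, "dy": -0.1, "dz": 0, "yaw": 0, "fingers": 0},
    {"dx": -0.1, "dy": -0.2, "dz": 0, "yaw": 0, "fingers": 0},
    {"dx": -0.1, "dy": -0.3, "dz": 0, "yaw": 0, "fingers": 0},
    {"dx": -0.1, "dy": -0.3, "dz": 0, "yaw": 0, "fingers": 0},
    {"dx": -0.1, "dy": -0.3, "dz": 0, "yaw": 0, "fingers": 0},
    {"dx": -0.1, "dy": -0.3, "dz": 0, "yaw": 0, "fingers": 0},
    {"dx": -0.1, "dy": -0.3, "dz": 0, "yaw": 0, "fingers": 0},
    {"dx": -0.1, "dy": -0.3, "dz": 0, "yaw": 0, "fingers": 0},
    {"dx": -0.1, "dy": -0.3, "dz": 0, "yaw": 0, "fingers": 0},
    {"dx": -0.1, "dy": -0.3, "dz": 0, "yaw": 0, "fingers": 0},
    {"dx": -0.1, "dy": -0.2, "dz": 0, "yaw": 0, "fingers": 0},
    {"dx": 0, "dy": -0.1, "dz": 0, "yaw": 0, "fingers": 0},
    {"dx": 0, "dy": 0, "dz": 0, "yaw": 0, "fingers": 0}
  ]
}}

```text
clock: 24.7
position: [0.5435, 0.0055, 0.1685]
tool_rot: [-3.141, -0.0, 0.002]
force: [-0.3, -0.3, -0.0]
grip_width: 0.0855
finger_force: 0.0
```

Request:
{"fn": "drive_tool", "kwargs": {
  "targets": [
    {"dx": -0.05, "dy": -0.1, "dz": 0, "yaw": 0, "fingers": 0},
    {"dx": -0.1, "dy": -0.25, "dz": 0, "yaw": 0, "fingers": 0},
    {"dx": -0.1, "dy": -0.3, "dz": 0, "yaw": 0, "fingers": 0},
    {"dx": -0.1, "dy": -0.3, "dz": 0, "yaw": 0, "fingers": 0},
    {"dx": -0.1, "dy": -0.3, "dz": 0, "yaw": 0, "fingers": 0},
    {"dx": -0.05, "dy": -0.3, "dz": 0, "yaw": 0, "fingers": 0},
    {"dx": -0.04, "dy": -0.15, "dz": 0, "yaw": 0, "fingers": 0},
    {"dx": 0, "dy": -0.05, "dz": 0, "yaw": 0, "fingers": 0},
    {"dx": 0, "dy": 0, "dz": 0, "yaw": 0, "fingers": 0},
    {"dx": 0, "dy": 0, "dz": 0.15, "yaw": 0, "fingers": 0},
    {"dx": 0, "dy": 0, "dz": 0.25, "yaw": 0, "fingers": 0},
    {"dx": 0, "dy": 0, "dz": 0.25, "yaw": 0, "fingers": 0},
    {"dx": 0, "dy": 0, "dz": 0.25, "yaw": 0, "fingers": 0},
    {"dx": 0, "dy": 0, "dz": 0.25, "yaw": 0, "fingers": 0},
    {"dx": 0, "dy": 0, "dz": 0.18, "yaw": 0, "fingers": 0},
    {"dx": 0, "dy": 0, "dz": 0.1, "yaw": 0, "fingers": 0},
    {"dx": 0, "dy": 0, "dz": 0, "yaw": 0, "fingers": 0},
    {"dx": 0, "dy": 0, "dz": 0, "yaw": 0, "fingers": 0.3}
  ]
}}

```text
clock: 26.5
position: [0.4899, 0.1788, 0.0259]
tool_rot: [3.142, -0.0, -0.001]
force: [0.5, -0.6, 0.1]
grip_width: 0.0734
finger_force: 0.0
```

Request:
{"fn": "drive_tool", "kwargs": {
  "targets": [
    {"dx": 0, "dy": 0, "dz": 0, "yaw": 0, "fingers": 0.4},
    {"dx": 0, "dy": 0, "dz": 0, "yaw": 0, "fingers": 0.5},
    {"dx": 0, "dy": 0, "dz": 0, "yaw": 0, "fingers": 0.6},
    {"dx": 0, "dy": 0, "dz": 0, "yaw": 0, "fingers": 0.7},
    {"dx": 0, "dy": 0, "dz": 0, "yaw": 0, "fingers": 1},
    {"dx": 0, "dy": 0, "dz": 0, "yaw": 0, "fingers": 1},
    {"dx": 0, "dy": 0, "dz": 0, "yaw": 0, "fingers": 1},
    {"dx": 0, "dy": 0, "dz": 0, "yaw": 0, "fingers": 1}
  ]
}}

```text
clock: 27.3
position: [0.4897, 0.1794, 0.0258]
tool_rot: [-3.141, -0.001, -0.0]
force: [-1.4, -0.6, 7.1]
grip_width: 0.029
finger_force: 29.1
```

Request:
{"fn": "drive_tool", "kwargs": {
  "targets": [
    {"dx": 0, "dy": 0, "dz": -0.1, "yaw": 0, "fingers": 1},
    {"dx": 0, "dy": 0, "dz": -0.2, "yaw": 0, "fingers": 1},
    {"dx": 0, "dy": 0, "dz": -0.3, "yaw": 0, "fingers": 1},
    {"dx": 0, "dy": 0, "dz": -0.3, "yaw": 0, "fingers": 1},
    {"dx": 0, "dy": 0, "dz": -0.3, "yaw": 0, "fingers": 1},
    {"dx": 0, "dy": 0, "dz": -0.3, "yaw": 0, "fingers": 1},
    {"dx": 0, "dy": 0.1, "dz": -0.1, "yaw": 0, "fingers": 1},
    {"dx": 0.05, "dy": 0.2, "dz": 0, "yaw": 0, "fingers": 1},
    {"dx": 0.1, "dy": 0.3, "dz": 0, "yaw": 0, "fingers": 1},
    {"dx": 0.1, "dy": 0.3, "dz": 0, "yaw": 0, "fingers": 1},
    {"dx": 0.1, "dy": 0.3, "dz": 0, "yaw": 0, "fingers": 1},
    {"dx": 0.1, "dy": 0.3, "dz": 0, "yaw": 0, "fingers": 1},
    {"dx": 0.1, "dy": 0.3, "dz": 0, "yaw": 0, "fingers": 1},
    {"dx": 0.1, "dy": 0.3, "dz": 0, "yaw": 0, "fingers": 1},
    {"dx": 0.1, "dy": 0.3, "dz": 0, "yaw": 0, "fingers": 1},
    {"dx": 0.1, "dy": 0.3, "dz": 0, "yaw": 0, "fingers": 1},
    {"dx": 0.1, "dy": 0.3, "dz": 0, "yaw": 0, "fingers": 1},
    {"dx": 0.1, "dy": 0.2, "dz": 0, "yaw": 0, "fingers": 1},
    {"dx": 0.1, "dy": 0.1, "dz": 0, "yaw": 0, "fingers": 1},
    {"dx": 0, "dy": 0, "dz": 0, "yaw": 0, "fingers": 1}
  ]
}}

```text
clock: 29.3
position: [0.6043, -0.1528, 0.185]
tool_rot: [3.141, 0.0, -0.003]
force: [-0.5, -0.2, -0.5]
grip_width: 0.0294
finger_force: 29.8
```

Request:
{"fn": "drive_tool", "kwargs": {
  "targets": [
    {"dx": 0.05, "dy": 0.1, "dz": 0, "yaw": 0, "fingers": 1},
    {"dx": 0.07, "dy": 0.2, "dz": 0, "yaw": 0, "fingers": 1},
    {"dx": 0.07, "dy": 0.25, "dz": 0, "yaw": 0, "fingers": 1},
    {"dx": 0.05, "dy": 0.15, "dz": 0, "yaw": 0, "fingers": 1},
    {"dx": 0, "dy": 0.08, "dz": 0, "yaw": 0, "fingers": 1},
    {"dx": 0, "dy": 0, "dz": 0, "yaw": 0, "fingers": 1},
    {"dx": 0, "dy": 0, "dz": 0.15, "yaw": 0, "fingers": 1},
    {"dx": 0, "dy": 0, "dz": 0.25, "yaw": 0, "fingers": 1},
    {"dx": 0, "dy": 0, "dz": 0.25, "yaw": 0, "fingers": 1},
    {"dx": 0, "dy": 0, "dz": 0.25, "yaw": 0, "fingers": 1},
    {"dx": 0, "dy": 0, "dz": 0.25, "yaw": 0, "fingers": 1},
    {"dx": 0, "dy": 0, "dz": 0.2, "yaw": 0, "fingers": 1},
    {"dx": 0, "dy": 0, "dz": 0.1, "yaw": 0, "fingers": 1},
    {"dx": 0, "dy": 0, "dz": 0.04, "yaw": 0, "fingers": 1},
    {"dx": 0, "dy": 0, "dz": 0.03, "yaw": 0, "fingers": 1},
    {"dx": 0, "dy": 0, "dz": 0.02, "yaw": 0, "fingers": 1},
    {"dx": 0, "dy": 0, "dz": 0, "yaw": 0, "fingers": 1},
    {"dx": 0, "dy": 0, "dz": 0, "yaw": 0, "fingers": 1}
  ]
}}

```text
clock: 31.1
position: [0.6285, -0.2288, 0.0319]
tool_rot: [3.141, -0.001, -0.0]
force: [-0.3, -0.3, -0.2]
grip_width: 0.0297
finger_force: 29.8
```

Request:
{"fn": "drive_tool", "kwargs": {
  "targets": [
    {"dx": 0, "dy": 0, "dz": 0.01, "yaw": 0, "fingers": 1},
    {"dx": 0, "dy": 0, "dz": 0.01, "yaw": 0, "fingers": 1},
    {"dx": 0, "dy": 0, "dz": 0.01, "yaw": 0, "fingers": 1},
    {"dx": 0, "dy": 0, "dz": 0, "yaw": 0, "fingers": 1}
  ]
}}

```text
clock: 31.5
position: [0.6284, -0.2289, 0.0289]
tool_rot: [3.141, -0.0, -0.001]
force: [-1.8, 1.7, 8.8]
grip_width: 0.0295
finger_force: 30.7
```

Contact. Releasing and rising.

Request:
{"fn": "drive_tool", "kwargs": {
  "targets": [
    {"dx": 0, "dy": 0, "dz": 0, "yaw": 0, "fingers": 0.6},
    {"dx": 0, "dy": 0, "dz": 0, "yaw": 0, "fingers": 0.55},
    {"dx": 0, "dy": 0, "dz": 0, "yaw": 0, "fingers": 0.5},
    {"dx": 0, "dy": 0, "dz": 0, "yaw": 0, "fingers": 0.48},
    {"dx": 0, "dy": 0, "dz": 0, "yaw": 0, "fingers": 0.48},
    {"dx": 0, "dy": 0, "dz": -0.1, "yaw": 0, "fingers": 0.48},
    {"dx": 0, "dy": 0, "dz": -0.2, "yaw": 0, "fingers": 0.48},
    {"dx": 0, "dy": 0, "dz": -0.3, "yaw": 0, "fingers": 0.48},
    {"dx": 0, "dy": 0, "dz": -0.3, "yaw": 0, "fingers": 0.48},
    {"dx": 0, "dy": 0, "dz": -0.3, "yaw": 0, "fingers": 0.48},
    {"dx": 0, "dy": 0, "dz": -0.3, "yaw": 0, "fingers": 0.48},
    {"dx": 0, "dy": 0, "dz": -0.3, "yaw": 0, "fingers": 0.48},
    {"dx": 0, "dy": 0, "dz": -0.2, "yaw": 0, "fingers": 0.48},
    {"dx": 0, "dy": 0, "dz": 0, "yaw": 0, "fingers": 0.48},
    {"dx": 0, "dy": 0, "dz": 0, "yaw": 0, "fingers": 0.48}
  ]
}}

```text
clock: 33.0
position: [0.6282, -0.2288, 0.229]
tool_rot: [3.141, -0.001, -0.0]
force: [-0.1, -0.0, -0.3]
grip_width: 0.0442
finger_force: 0.0
```

```bash
python3 - <<'E'
from h import *
cv2.imwrite('pics/s5.png',grab_frame('side'))
E
```

```text
(no output)
```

View pics/s5.png

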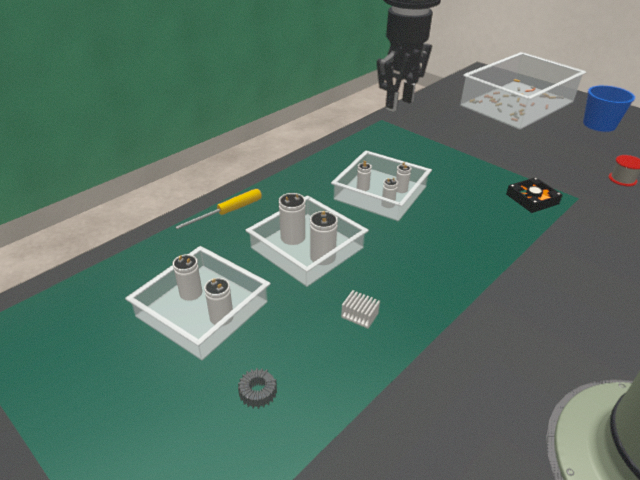

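All four caps stand upright in the right tubs: medium (218,300), large (322,237), and smalls (390,188) and (403,177). The stock caps are unmoved and the gripper is clear.

```bash
python3 -c "
from workcell import workorder;print(workorder.job_done())"
```

```text
the job is handed in; nothing more can be done
None
```

All four loose capacitors were set down upright in the tubs of their own size, the capacitors already there stayed where they were, and the job was handed in at about 33 s of the 102 s limit.

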